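Ring the service bell and present the sesame-ball dish to the guest

ROBOT

A 7-joint arm with a two-finger parallel gripper is mounted at the origin on the work surface. World frame = base frame: x ahead of the robot, y to its left, z up, the work surface at z = 0. Lengths are in m, angles in rad, forces in N, time in s.
With the tool pointing down it reaches from about 0.425 to 0.925 m from the base axis. Payload 6.8 kg.
Tool frame: the origin (TCP) lies at the very end of the fingers, on their centre line; the grasp point (between the pads) lies 19 mm behind it; z points along the fingers, y is the direction in which the jaws open and shut (so a half turn about z gives the same grasp; the last joint's range is limited). The gripper opens to 85 mm and grips with 20 to 120 N. Pads are 22 mm wide; open, the fingers measure 114 mm over their backs; the gripper's body (76 mm by 85 mm) begins 54 mm behind the grasp point. The pads swing forward as they close: fully open they stand 13 mm farther back than shut.
Start: joints at [-1.224, 0.477, 0.022, 1.555, -0.011, 1.109, -0.083], TCP at [0.297, 0.606, 0.231] pointing down, gripper open.
Joint ranges: [-2.96, 2.96], [-0.34, 2.1], [-1.41, 1.46], [0.24, 2.44], [-1.37, 4.51], [0.17, 1.92], [-2.96, 2.96]. Speed limits (rad/s): [2.39, 2.39, 3.14, 3.14, 3.14, 3.14, 3.14].

INTERFACE

Orientations are given as a unit quaternion [w, x, y, z].
In Python, from station import bot gives the robot as it stands.
- The arm moves only by the tool move_arm, never from a script. Its argument "commands" is text: rows parted by semicolons, each of 7 numbers parted by spaces: the opening, from 0 (shut) to 1 (fully open), then the shift along the tool's x, y, z in cm, then the turn, a rotation vector about the tool's x, y, z in degrees. In form: gripper tx ty tz rx ry rz; .... A call has 1 to 12 rows; each row shifts and turns the commanded pose from where the row before left it, along the tool's axes as they then stand; what a row does not reach is not made up. A row lasts 1/12 s, in which the tool goes at most 41.7 mm and 7.16 degrees, less where a joint would pass 70% of its speed; a pose out of reach is approached as far as the arm can. A call with a gripper value outside its range is refused whole. The fingers move at their own pace and stop on an object; "force" is the grip in N (left out, the last holds). Time passes only in rows, so rows that do not move let the fingers close. It gives the time, the measured TCP pose, the force and the opening at its end, in the units of the state.
- bot.get_obs(): the state, without advancing time (a new reading comes with each control period).
- bot.read_camera(name): name is "scene" or "top" or "wrist"; returns a dict with "img" (400x640x3 uint8, red, green, blue), "K" (3x3 intrinsics, pixels), "distortion" ([k1, k2, p1, p2, k3] as OpenCV has them; the pictures are not rectified), "rvec" (rotation vector, rad) and "tvec" (3), from world to camera coordinates, as OpenCV has them; the wrist camera has in their place "hand_eye" (4x4, takes a point from camera to tool coordinates, whose origin is the TCP and whose axes are the flange's). Camera axes: x right, y down, z forward; pixel columns grow to the right and rows downward; lengths in m; the calibration is good to about 2 mm. A picture is of the moment at which its call begins: read the wrist's pose just before it. There is no depth.
- bot.hand_in(): hands the job in, once; it reports no verdict.
The state is a dict: "t": time; "q": joint angles; "joint_vel": joint speeds; "joint_torque": joint torques, N m; "eef_pos": TCP position; "tool_rot": TCP orientation; "contact_force": force on the tool from outside, world axes, zero at the start; "torque": the same for the moment, N m; "gripper_width": opening from 0.0 (shut) to 1.0 (fully open).
Only numpy, scipy, OpenCV 4.12 (cv2) and the standard library are available. Lean on these libraries where they do the work, as an engineer would, in place of code of your own. Each camera call takes 0.05 s, during which the arm holds its last target. There are 200 camera calls.

TASK

A guest has come to the buffet counter: ring the service bell by pressing its plunger all the way down and letting it come up again, then pick up the round steel dish with the sesame ball by the wooden grip of its handle and hold it out over the middle of the guest's tray, its foot about 10 cm above the tray, turned through a quarter turn so that the handle runs parallel to the tray's long sides and the dish's open side faces the guest. Carry and turn it smoothly and level, so that the ball stays in the middle of the dish; do not touch the ball, and leave everything else on the counter where it is. Finish while still holding the dish there, level and still.

Things in the scene. Friction and masses are not known exactly. Their poses are not given: they have to be found in the camera images.
- bell_top (a point): top centre of the round steel plunger head (20 mm across) of the service bell, 68 mm above the counter at rest. The bell is a steel dome on a black foot, 86 mm across, fixed on the counter; the dome's crown is about 20 mm below this point. Bell and dish stand one on the robot's left, the other on its right, either way round. z is up.
- bell_plunger (a joint): travel of the bell's plunger in m: 0 = up at rest, 0.006 = fully down at its stop. Sprung: it starts to move at about 1.5 N, is fully down at about 5 N and comes up by itself when let go.
- dish_grip (a point): middle of the dark wooden grip that crowns the dish's fixed handle, an arch of 6 mm steel rod with legs at two opposite points of the rim. The grip is a straight level rounded bar 92 mm long, 16 mm wide, 20 mm high; this point is 128 mm above the underside of the dish's foot, over its balance point. x along the grip (leg to leg), y across it, z up.
- dish: the dish with its handle: round, shallow, polished steel, 166 mm across, rim 29 mm high, foot 92 mm across, about 0.32 kg, loose, upright on the counter, handle roughly along the robot's x at the start. Origin: centre of the underside of the foot; axes as the grip's. Its open sides, between the legs, look along +y and -y. Both ways round are alike: a quarter turn either way will do.
- dish_middle (a point): point of the dish where the ball's centre lies when it rests in the middle: on the dish's axis, 28.5 mm above the underside of the foot. The dish's floor is flat within about 15 mm of the centre, then rises at about 10 degrees out to 55 mm and steeply beyond, so a ball that strays a little rolls back.
- ball_center (a point): centre of the sesame ball, a golden-brown sphere 44 mm across, about 45 g, lying loose in the middle of the dish under the handle; its top is 50 mm above the underside of the dish's foot, 68 mm below the underside of the grip. Its axes mean nothing.
- tray: the guest's rectangular steel compartment tray, 240 by 330 mm, 20 mm high at the rim, fixed on the counter ahead of the robot; origin at the centre of its underside, y along its long sides, x along its short sides, towards the guest.
- tray_middle (a point): centre of the tray's floor, 3 mm above the counter; axes as the tray's.
- soup_bowl: small round steel bowl, 84 mm across, 40 mm high, standing on the tray in a far corner compartment; origin under its centre. To be left alone.
- sauce_boat: steel boat-shaped sauce dish, about 110 by 60 mm, 32 mm high, loose on the counter; origin under its centre. To be left alone.
- shaker: small steel salt shaker, 42 mm across, 61 mm high, loose; origin under its centre. To be left alone.
- dip_bowl: white ceramic dip bowl, 78 mm across, 30 mm high, loose; origin under its centre. To be left alone.
- tongs: steel serving tongs lying flat, about 230 mm long, 85 mm wide, 24 mm high, x along them; origin under their middle. To be left alone.
- soy_bottle: dark soy sauce bottle, 56 mm across, 150 mm high, loose; origin under its centre. To be left alone.
Things that resemble listed ones, but are neither listed nor needed, are in the scene too. Leave any pink look-alike of the part that bears bell_top alone. Leave any blue or purple look-alike of the dish alone.

How it is judged:
By the outcome, as a careful person would: the job done as asked, in the order asked, and still so for the second after the job is handed in, while the arm keeps its last pose, push and grip.
It also fails if it takes over 58 s, if anything falls off the work surface, if the arm or the gripper's body presses on something with over 40 N, if the wrist force passes 120 N, or if a joint passes its speed limit or range.

## Working session

There is one attempt and no reset: what is moved stays moved. The work goes in short steps, Python scripts to look and compute and a tool call to move; the robot and the scene stay as the last step left them, time stands still between calls to the robot, and variables do not carry over. Pictures are saved under pics/ and viewed, about 8 in all and at most 12, crops included, and the job is handed in when it is done.

Besides the shell and the picture viewer there is one more tool, called after ">>>" in YAML: its name, and indented under it one key for each argument. move_arm: Moves the arm, as the interface text tells. Its arguments: {"type":"object","properties":{"commands":{"type":"string"},"force":{"type":"number"}},"required":["commands"]}

```bash
mkdir -p pics; ls
cat > h.py <<'E'
import numpy as np, cv2, sys
from scipy.spatial.transform import Rotation as R
from station import bot
def cam(n):
    o=bot.get_obs(); c=bot.read_camera(n)
    K=np.array(c["K"]);D=np.array(c["distortion"],float)
    if n=="wrist":
        q=o["tool_rot"];T=np.eye(4);T[:3,:3]=R.from_quat([q[1],q[2],q[3],q[0]]).as_matrix();T[:3,3]=o["eef_pos"]
        M=T@np.array(c["hand_eye"])
    else:
        Rm=cv2.Rodrigues(np.array(c["rvec"],float))[0];M=np.eye(4);M[:3,:3]=Rm.T;M[:3,3]=-Rm.T@np.array(c["tvec"],float).ravel()
    return c["img"],K,D,M
def ray(px,K,D,M):
    p=cv2.undistortPoints(np.array([[px]],float),K,D)[0,0]
    return M[:3,3],M[:3,:3]@np.array([p[0],p[1],1.])
def plane(px,z,K,D,M):
    o,d=ray(px,K,D,M);return o+d*(z-o[2])/d[2]
def proj(P,K,D,M):
    W=np.linalg.inv(M);return cv2.projectPoints(np.array([P],float),cv2.Rodrigues(W[:3,:3])[0],W[:3,3],K,D)[0].ravel()
def save(n,img,s=1.25):
    cv2.imwrite("pics/"+n+".png",cv2.resize(img[...,::-1],None,fx=s,fy=s,interpolation=cv2.INTER_CUBIC))
E
python3 - <<'E'
from h import *
for n in("top","scene"):
    i,K,D,M=cam(n);save(n+"0",i);np.savez("/tmp/"+n,i=i,K=K,D=D,M=M);print(n,M[:3,3],K[0,0])
print(bot.get_obs())
E
```

```text
pics
top [ 0.44915401 -0.00517912  1.10776716] 410.3103347320303
scene [ 0.96691632 -0.61217235  0.72157021] 395.3853110849043
{'t': 0.1, 'q': array([-1.22412643,  0.47768172,  0.02233256,  1.55633354, -0.01148958,
        1.10929651, -0.08311357]), 'joint_vel': array([ 0.00015693, -0.00179146, -0.00028134, -0.00309297, -0.00215165,
       -0.00058722,  0.00258151]), 'joint_torque': array([ 3.85170497e-03, -5.97756708e+01,  1.61342919e+00, -2.81954205e+01,
        1.27842525e-02,  5.05714313e-03,  1.34475710e-05]), 'eef_pos': array([0.29627427, 0.60592262, 0.23045473]), 'tool_rot': array([-1.20951687e-04,  2.25420614e-01,  9.74261214e-01, -7.86276143e-04]), 'contact_force': array([-0.29025269, -0.38105712,  0.16645913]), 'torque': array([-0.09204748, -0.01364943,  0.00467965]), 'gripper_width': 1.0007067190646515}
```

View pics/top0.png

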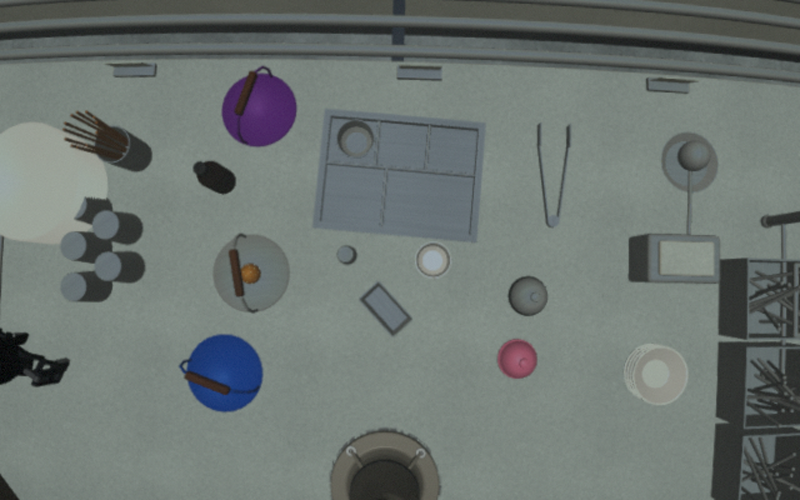

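View pics/scene0.png

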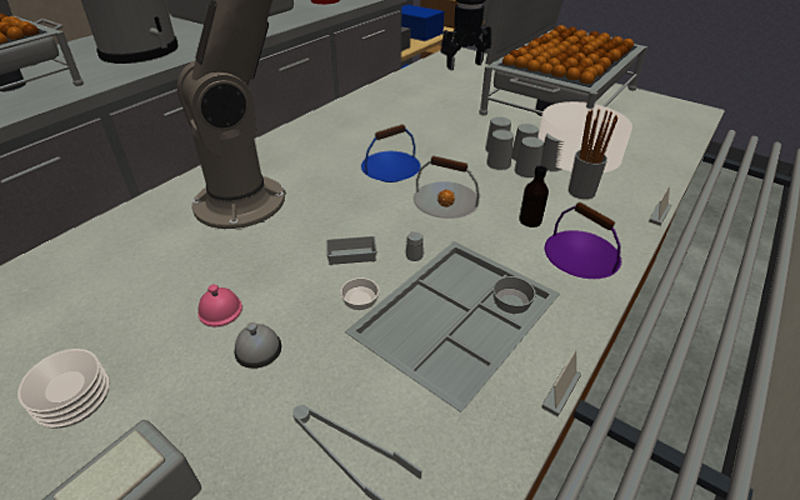

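The top view (800x500) shows two bells: a steel one at (528,296) and a pink one at (517,358). It shows three handled dishes: steel with the ball at (251,273), purple at (260,110) and blue at (225,373). The steel bell and the steel dish fit the description. The tray is at about (400,175). I'll crop to confirm and measure from both views.

```bash
cat > m.py <<'E'
from h import *
V={n:dict(np.load(f"/tmp/{n}.npz")) for n in("top","scene")}
def tri(a,b):
    A=[ray(p,V[n]["K"],V[n]["D"],V[n]["M"]) for n,p in(("top",a),("scene",b))]
    S=np.zeros((3,3));t=np.zeros(3)
    for o,d in A:
        d=d/np.linalg.norm(d);P=np.eye(3)-np.outer(d,d);S+=P;t+=P@o
    X=np.linalg.solve(S,t);return X,[np.round(proj(X,V[n]["K"],V[n]["D"],V[n]["M"])-p,1) for n,p in(("top",a),("scene",b))]
# brown grip mask in boxes
def grip(n,x0,y0,x1,y1):
    im=V[n]["i"][y0:y1,x0:x1];h=cv2.cvtColor(im,cv2.COLOR_RGB2HSV)
    m=((h[...,0]<14)&(h[...,1]>90)&(h[...,2]<115)).astype(np.uint8)
    _,l,s,c=cv2.connectedComponentsWithStats(m);k=1+s[1:,4].argmax()
    cnt=cv2.findContours((l==k).astype(np.uint8),0,2)[0][0];r=cv2.minAreaRect(cnt)
    return np.array(r[0])+[x0,y0],cv2.boxPoints(r)+[x0,y0],s[k,4]
E
python3 - <<'E'
from m import *
gt=grip("top",176,190,196,246);gs=grip("scene",335,120,382,140)
print(gt,gs);print(tri(gt[0],gs[0]))
v=V["top"]
for z in(.118,.128):print("grip",plane(gt[0],z,v["K"],v["D"],v["M"]))
# tray corners
for p in((325,109),(485,122),(476,242),(314,227)):print("tray",plane(np.array(p)/1.25,.02,v["K"],v["D"],v["M"]))
print("belltop~",plane(np.array((536,295))/1.25,.068,v["K"],v["D"],v["M"]),"dish rim c",plane(np.array((251.5,273))/1.25,.029,v["K"],v["D"],v["M"]))
a=cv2.resize(V["top"]["i"][180:280,135:255],None,fx=3.3,fy=3.3,interpolation=2);a=np.zeros((400,800,3),np.uint8)
def put(n,x,y,w,h,X,Y,W,H):a[Y:Y+H,X:X+W]=cv2.resize(V[n]["i"][y:y+h,x:x+w],(W,H),interpolation=2)
put("top",400,215,50,50,0,0,400,400);put("scene",180,250,50,50,400,0,400,400)
save("bells",a,1)
a[:]=0
put("top",160,175,80,80,0,0,400,400);put("scene",320,110,80,80,400,0,400,400);save("dishes",a,1)
E
```

```text
(array([188.80769348, 217.53846359]), array([[182.34615612, 200.73077011],
       [188.30769444, 199.53846359],
       [195.26922989, 234.34615707],
       [189.30769253, 235.53846359]]), np.int32(126)) (array([358.8235302 , 130.79411888]), array([[343.94117546, 130.76470661],
       [345.32941246, 124.51764774],
       [373.70588684, 130.82353115],
       [372.31764984, 137.07059097]]), np.int32(183))
(array([0.44594378, 0.29561226, 0.12842536]), [array([0.4, 0.5]), array([ 0.5, -0.1])])
grip [0.44719014 0.29982304 0.118     ]
grip [0.44720998 0.29674148 0.128     ]
tray [0.8067008  0.15267014 0.02      ]
tray [ 0.78843448 -0.19597114  0.02      ]
tray [ 0.52640439 -0.18071055  0.02      ]
tray [0.54812464 0.16558131 0.02      ]
belltop~ [ 0.41853257 -0.2985839   0.068     ] dish rim c [0.44583064 0.29372486 0.029     ]
```

View pics/bells.png

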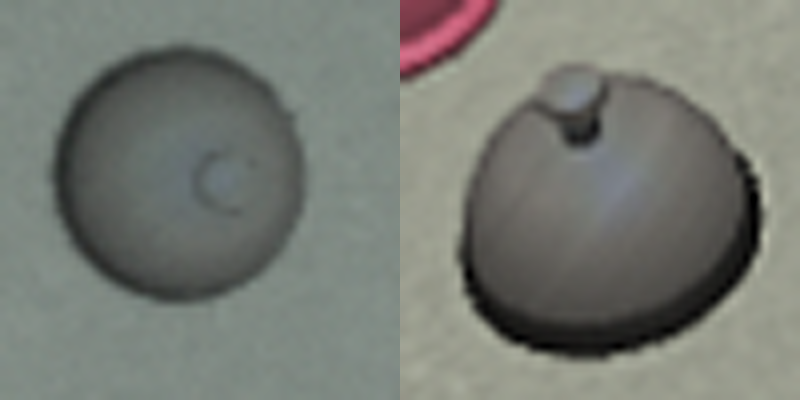

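View pics/dishes.png

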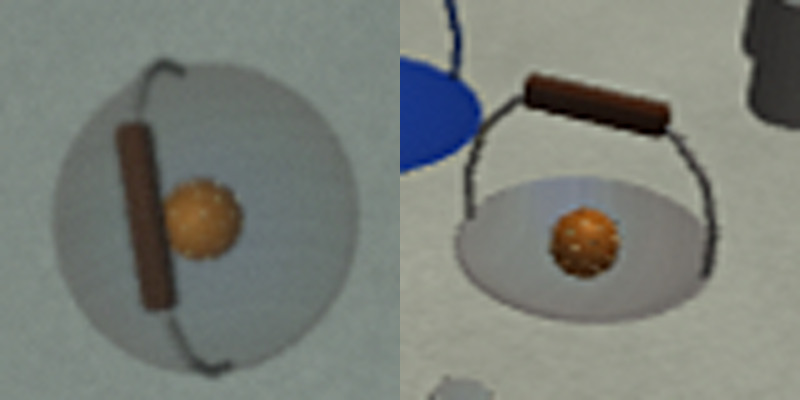

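Both crops confirm the targets. The steel bell's plunger is at native top pixel (428,237.6) and scene pixel (201.6,261). The steel dish has its brown grip centred at top pixel (189,217.5) with the ball beneath it.

Run:
```python
from m import *
print("bell",tri((428.1,237.6),(201.6,261)))
v=V["top"];c=(v["K"],v["D"],v["M"])
print(plane((428.1,237.6),.068,*c))
b=grip("top",176,190,196,246)[1]
e=[plane(p,.128,*c) for p in((b[0]+b[1])/2,(b[2]+b[3])/2)];d=e[0]-e[1];print("yaw grip",np.degrees(np.arctan2(d[1],d[0])),np.linalg.norm(d))
# tray: rims by contour
g=cv2.cvtColor(v["i"],cv2.COLOR_RGB2HSV);im=v["i"].astype(int)
print(im[160,240],im[95,235],im[170,270],im[120,330])
m=((im[...,2]-im[...,0])>8).astype(np.uint8);m[:, :245]=0;m[:,395:]=0;m[:80]=0;m[200:]=0
m=cv2.morphologyEx(m,cv2.MORPH_CLOSE,np.ones((5,5)))
cs=cv2.findContours(m,0,2)[0];k=max(cs,key=cv2.contourArea);r=cv2.minAreaRect(k);bp=cv2.boxPoints(r);print(bp,r)
P=np.array([plane(p,.02,*c) for p in bp]);print(P,P.mean(0),np.linalg.norm(np.diff(P,axis=0),axis=1))
a=v["i"].copy();cv2.polylines(a,[np.round(bp).astype(int)],True,(255,0,0),1)
v2=V["scene"]
Q=[proj(p,v2["K"],v2["D"],v2["M"]) for p in P];s=v2["i"].copy();cv2.polylines(s,[np.round(Q).astype(int)],True,(255,0,0),1)
o=np.hstack([cv2.resize(a[75:205,240:400],None,fx=2.5,fy=2.5),cv2.resize(s[180:340,260:460],(400,325))]);save("tray",o,1)
```

```text
bell (array([ 0.41403017, -0.29830459,  0.06385893]), [array([0.1, 0.1]), array([0.2, 0. ])])
[ 0.41441921 -0.2968554   0.068     ]
yaw grip 13.995815375180419 0.08576151481012091
[123 132 126] [77 58 94] [103 114 119] [103 113 120]
[[248.5348   186.38428 ]
 [258.19324   84.970795]
 [390.4225    97.56406 ]
 [380.76404  198.97754 ]] ((319.4786376953125, 141.9741668701172), (132.82754516601562, 101.87236785888672), 5.440331935882568)
[[ 0.53512111  0.17221881  0.02      ]
 [ 0.81285428  0.15788615  0.02      ]
 [ 0.78879771 -0.20259495  0.02      ]
 [ 0.51205977 -0.18091693  0.02      ]] [ 0.66220822 -0.01335173  0.02      ] [0.27810275 0.36128291 0.27758571]
```

View pics/tray.png

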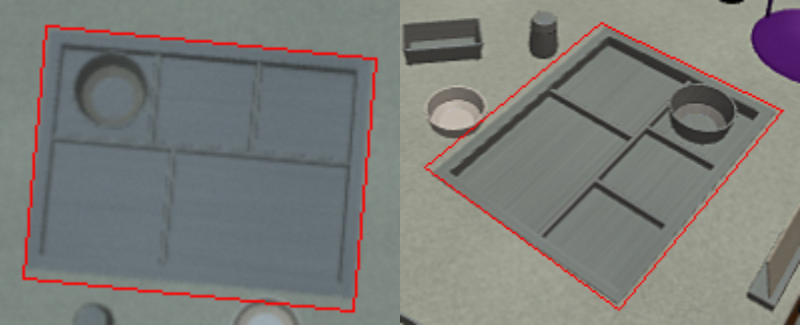

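The tray measures about 2 cm larger than listed in both directions, probably because of the rim flange. The corner picks and the fitted box agree on the centre to 5 mm: about (0.665, -0.014), long axis at 86.4°. The bell at z 0.064 (listed 0.068) and the grip at z 0.128 match their listed heights. Moving to the bell with the gripper shut.

>>> move_arm:
  commands: "0 -1 -0.8 0 0 0 0; 0 -2 -1.5 0 0 0 0; 0 -2.5 -1.9 0 0 0 0; 0 -2.5 -1.9 0 0 0 0; 0 -2.5 -1.9 0 0 0 0; 0 -2.5 -1.9 0 0 0 0; 0 -2.5 -1.9 0 0 0 0; 0 -2.5 -1.9 0 0 0 0; 0 -2.5 -1.9 0 0 0 0; 0 -2.5 -1.9 0 0 0 0; 0 -2.5 -1.9 0 0 0 0; 0 -2.5 -1.9 0 0 0 0"
  force: 50

```text
t: 1.1
eef_pos: [0.4548, 0.2893, 0.2312]
tool_rot: [-0.0, 0.226, 0.974, -0.0]
contact_force: [0.9, 0.1, -0.2]
gripper_width: 0.002
```

>>> move_arm:
  commands: "0 -2.5 -1.9 0 0 0 0; 0 -2.5 -1.9 0 0 0 0; 0 -2.5 -1.9 0 0 0 0; 0 -1.5 -2.7 0 0 0 0; 0 -1.4 -2.8 0 0 0 0; 0 -1.4 -2.8 0 0 0 0; 0 -1.4 -2.8 0 0 0 0; 0 -1.4 -2.8 0 0 0 0; 0 -1.4 -2.8 0 0 0 0; 0 -1.4 -2.8 0 0 0 0; 0 -1.4 -2.8 0 0 0 0; 0 -1.4 -2.8 0 0 0 0"

```text
t: 2.1
eef_pos: [0.4995, -0.0756, 0.2312]
tool_rot: [-0.0, 0.226, 0.974, 0.0]
contact_force: [1.2, -0.7, -0.3]
gripper_width: -0.0
```

>>> move_arm:
  commands: "0 -0.2 -2.7 0 0 0 0; 0 -0.2 -2.7 0 0 0 0; 0 -0.2 -2.7 0 0 0 0; 0 -0.2 -2.7 0 0 0 0; 0 -0.2 -2.7 0 0 0 0; 0 -0.2 -2.7 0 0 0 0; 0 -0.2 -2.7 0 0 0 0; 0 -0.3 -2.4 0 0 0 0; 0 -0.3 -1.6 0 0 0 0; 0 -0.1 -0.8 0 0 0 0; 0 0 0 0 0 0 0; 0 0 0 0 0 0 0"

```text
t: 3.1
eef_pos: [0.4151, -0.2951, 0.2311]
tool_rot: [-0.0, 0.226, 0.974, 0.0]
contact_force: [-0.1, -0.5, -0.9]
gripper_width: 0.002
```

Run:
```python
from h import *
o=bot.get_obs();print(o["t"],o["eef_pos"],o["q"])
i,K,D,M=cam("wrist");np.savez("/tmp/w1",i=i,K=K,D=D,M=M)
p=proj([.4144,-.2975,.068],K,D,M);print(p,M)
cv2.circle(i,tuple(int(round(x)) for x in p),2,(255,0,0),-1);save("w1",i)
```

```text
3.1 [ 0.41506866 -0.29507679  0.23109067] [ 0.06191782  0.21460789  0.50601097  1.9726365  -0.12477048  0.9847547
  1.74286899]
[314.13982335 177.07343359] [[ 4.39861153e-01  8.50641504e-01  2.87977772e-01  3.40350938e-01]
 [ 8.98065465e-01 -4.16906753e-01 -1.40239723e-01 -2.59813861e-01]
 [ 7.66149147e-04  3.20308898e-01 -9.47312843e-01  3.74028508e-01]
 [ 0.00000000e+00  0.00000000e+00  0.00000000e+00  1.00000000e+00]]
```

View pics/w1.png

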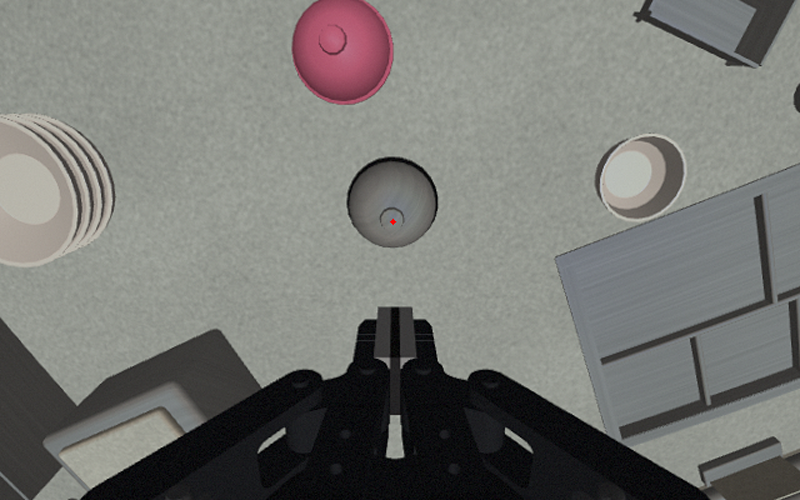

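The wrist view shows the predicted bell_top (red, 393,221) within about 2 mm of the seen plunger centre (391,217). A small shift corrects it, then descend.

>>> move_arm:
  commands: "0 0.1 -0.2 1 0 0 0; 0 0 0 2 0 0 0; 0 0 0 2 0 0 0; 0 0 0 2 0 0 0; 0 0 0 2 0 0 0; 0 0 0 2 0 0 0; 0 0 0 1.5 0 0 0; 0 0 0 1 0 0 0; 0 0 0 0.7 0 0 0; 0 0 0 0.5 0 0 0; 0 0 0 0.2 0 0 0; 0 0 0 0 0 0 0"

```text
t: 4.15
eef_pos: [0.4138, -0.2968, 0.0823]
tool_rot: [0.0, 0.225, 0.974, 0.0]
contact_force: [-0.2, -0.1, 0.4]
gripper_width: 0.001
```

>>> move_arm:
  commands: "0 0 0 0.3 0 0 0; 0 0 0 0.3 0 0 0; 0 0 0 0.2 0 0 0; 0 0 0 0.2 0 0 0; 0 0 0 0.2 0 0 0; 0 0 0 0.2 0 0 0; 0 0 0 0.1 0 0 0; 0 0 0 0 0 0 0; 0 0 0 0 0 0 0"

```text
t: 4.9
eef_pos: [0.4137, -0.2969, 0.0673]
tool_rot: [0.0, 0.225, 0.974, 0.0]
contact_force: [-1.0, -0.2, 2.6]
gripper_width: -0.0
```

>>> move_arm:
  commands: "0 0 0 0.15 0 0 0; 0 0 0 0.15 0 0 0; 0 0 0 0.1 0 0 0; 0 0 0 0.1 0 0 0; 0 0 0 0 0 0 0; 0 0 0 0 0 0 0"

```text
t: 5.4
eef_pos: [0.4137, -0.2969, 0.0624]
tool_rot: [0.0, 0.225, 0.974, 0.0]
contact_force: [-0.6, 0.8, 4.2]
gripper_width: 0.002
```

>>> move_arm:
  commands: "0 0 0 0.1 0 0 0; 0 0 0 0.05 0 0 0; 0 0 0 0 0 0 0; 0 0 0 0 0 0 0; 0 0 0 0 0 0 0"

```text
t: 5.82
eef_pos: [0.4137, -0.297, 0.0618]
tool_rot: [0.0, 0.226, 0.974, 0.0]
contact_force: [-2.8, 2.4, 17.4]
gripper_width: 0.001
```

The force jumped to 17 N at z 0.0618, so the plunger is on its stop. Releasing, then turning the wrist for the dish.

>>> move_arm:
  commands: "0 0 0 -0.4 0 0 0; 0 0 0 -1 0 0 0; 0 0 0 -2 0 0 0; 0 0 0 -2.5 0 0 0; 0 0 0 -2.5 0 0 0; 0 0 0 -2.5 0 0 0; 0 0 0 -2 0 0 0; 0 0 0 -1 0 0 0; 0.7 0 0 0 0 0 7; 0.7 0 0 0 0 0 7; 0.7 0 0 0 0 0 7; 0.7 0 0 0 0 0 7"

```text
t: 6.82
eef_pos: [0.4132, -0.2966, 0.1994]
tool_rot: [-0.0, 0.457, 0.889, 0.0]
contact_force: [0.7, 0.2, 0.6]
gripper_width: 0.564
```

>>> move_arm:
  commands: "0.7 0 0 0 0 0 7; 0.7 0 0 0 0 0 7; 0.7 0 0 0 0 0 7; 0.7 0 0 0 0 0 7; 0.7 0 0 0 0 0 7; 0.7 0 0 0 0 0 7; 0.7 0 0 0 0 0 7; 0.7 0 0 0 0 0 7; 0.7 0 0 0 0 0 7; 0.7 0 0 0 0 0 7; 0.7 0 0 0 0 0 7; 0.7 0 0 0 0 0 7"

```text
t: 7.82
eef_pos: [0.4132, -0.2965, 0.1993]
tool_rot: [-0.0, 0.935, 0.355, -0.0]
contact_force: [0.0, -0.2, 0.0]
gripper_width: 0.697
```

>>> move_arm:
  commands: "0.7 0 0 0 0 0 7; 0.7 0 0 0 0 0 7; 0.7 0 0 0 0 0 7; 0.7 0 0 0 0 0 7; 0.7 0 0 0 0 0 0"

```text
t: 8.23
eef_pos: [0.4133, -0.2965, 0.1992]
tool_rot: [-0.0, 0.993, 0.119, -0.001]
contact_force: [-0.9, 0.4, 1.4]
gripper_width: 0.699
```

Run:
```python
from h import *
o=bot.get_obs();q=o["tool_rot"];A=R.from_quat([q[1],q[2],q[3],q[0]]).as_matrix()
print(o["t"],o["eef_pos"],o["q"],np.degrees(np.arctan2(A[1],A[0])),A[2])
p=o["eef_pos"]
for w in([.55,-.1,p[2]],[.55,.15,p[2]],[.446,.2958,p[2]]): print(A.T@(np.array(w)-p)*100);p=np.array(w)
```

```text
8.2333 [ 0.41331146 -0.29645161  0.1991618 ] [-0.34137928  0.39825747  1.071175    2.02783594 -0.42675627  0.96086587
 -0.38144478] [  13.7136404   -76.286381   -174.08359392] [-1.65161551e-03 -2.26161649e-04 -9.99998611e-01]
[ 17.93643444 -15.84467     -0.02604067]
[ 5.92672782e+00 -2.42873193e+01 -4.29582138e-03]
[-6.64704272e+00 -1.66298829e+01  1.47394211e-02]
```

>>> move_arm:
  commands: "0.7 1.2 -1 0 0 0 0; 0.7 2.2 -2 0 0 0 0; 0.7 2.4 -2.1 0 0 0 0; 0.7 2.4 -2.1 0 0 0 0; 0.7 2.4 -2.1 0 0 0 0; 0.7 2.4 -2.1 0 0 0 0; 0.7 2.4 -2.1 0 0 0 0; 0.7 2.2 -2.1 0 0 0 0; 0.7 1 -3 0 0 0 0; 0.7 0.7 -3 0 0 0 0; 0.7 0.7 -3 0 0 0 0; 0.7 0.7 -3 0 0 0 0"

```text
t: 9.23
eef_pos: [0.5476, 0.0223, 0.1994]
tool_rot: [0.0, 0.992, 0.123, -0.0]
contact_force: [-0.1, -0.0, -0.3]
gripper_width: 0.699
```

>>> move_arm:
  commands: "0.7 0.7 -3 0 0 0 0; 0.7 0.7 -3 0 0 0 0; 0.7 0.7 -3 0 0 0 0; 0.7 0.7 -3 0 0 0 0; 0.7 -0.9 -2.5 0 0 0 0; 0.7 -1.1 -2.5 0 0 0 0; 0.7 -1.1 -2.5 0 0 0 0; 0.7 -1 -2.5 0 0 0 0; 0.7 -1 -2.5 0 0 0 0; 0.7 -0.8 -2 0 0 0 0; 0.7 -0.7 -1.5 0 0 0 0; 0.7 0 -0.6 0 0 0 0"

```text
t: 10.23
eef_pos: [0.4399, 0.2915, 0.199]
tool_rot: [0.0, 0.992, 0.125, -0.001]
contact_force: [0.2, -0.0, 0.1]
gripper_width: 0.7
```

Run:
```python
from h import *
o=bot.get_obs();q=o["tool_rot"];A=R.from_quat([q[1],q[2],q[3],q[0]]).as_matrix()
print(o["t"],o["eef_pos"],o["q"])
print(A.T@(np.array([.446,.2958,.128])-o["eef_pos"])*100)
i,K,D,M=cam("wrist");np.savez("/tmp/w2",i=i,K=K,D=D,M=M)
p=proj([.446,.2958,.138],K,D,M);print(p)
cv2.circle(i,tuple(int(round(x)) for x in p),2,(255,0,0),-1);save("w2",i)
```

```text
10.2333 [0.43990206 0.29154967 0.19902411] [-1.55274953  0.48216522  1.13269947  1.98694973 -0.52159649  1.00481786
 -1.48841376]
[ 0.71156129 -0.25847525  7.1009591 ]
[310.69105372 204.67600748]
```

View pics/w2.png

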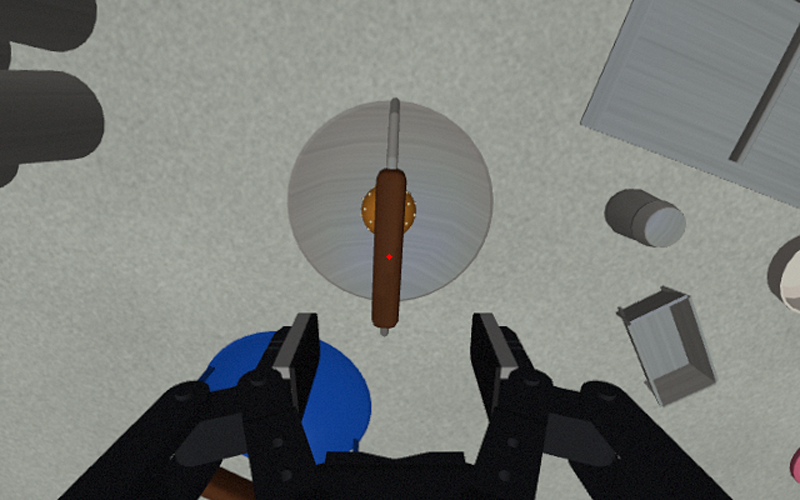

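The grip runs from (392,170) to (384,328) between the open fingers. The predicted centre (389,257) lies on it. I'll measure its exact centre and yaw in this view.

Run:
```python
from m import *
v=dict(np.load("/tmp/w2.npz"));V["w"]=v
v["i"]=v["i"].copy()
im=v["i"][130:268,295:330];h=cv2.cvtColor(im,cv2.COLOR_RGB2HSV)
m=((h[...,0]<11)&(h[...,1]>90)&(h[...,2]<125)).astype(np.uint8);m=cv2.morphologyEx(m,cv2.MORPH_OPEN,np.ones((3,3)))
_,l,s,_=cv2.connectedComponentsWithStats(m);k=1+s[1:,4].argmax();print(s[k]+[295,130,0,0,0])
ys=np.arange(s[k,1]+3,s[k,1]+s[k,3]-3);mid=[np.mean(np.where(l[y]==k)[0])+295 for y in ys]
f=np.polyfit(ys+130,mid,1);y0,y1=s[k,1]+130-.5,s[k,1]+s[k,3]+130-.5
o=bot.get_obs();q=o["tool_rot"];A=R.from_quat([q[1],q[2],q[3],q[0]]).as_matrix()
for z in(.128,.133):
    a,b=[plane((np.polyval(f,y),y),z,v["K"],v["D"],v["M"]) for y in(y0,y1)]
    c=(a+b)/2;print(z,a,b,c,np.linalg.norm(a-b),"yaw",np.degrees(np.arctan2(*(a-b)[1::-1])),"tool yaw",np.degrees(np.arctan2(A[1,0],A[0,0])),"shift cm",A.T@(c-o["eef_pos"])*100)
```

```text
Traceback (most recent call last):
ValueError: attempt to get argmax of an empty sequence
```

```bash
cat > g.py <<'E'
from m import *
v=dict(np.load("/tmp/w2.npz"))
im=v["i"][130:268,285:340];h=cv2.cvtColor(im,cv2.COLOR_RGB2HSV)
print(h[40,25],h[70,25],h[100,24],h[120,23],"ball",h[40,45-8])
m=((h[...,1]>90)&(h[...,2]<130)&((h[...,0]<11)|(h[...,0]>170))).astype(np.uint8)
_,l,s,_=cv2.connectedComponentsWithStats(m);k=1+s[1:,4].argmax();print(s[k]+[285,130,0,0,0])
ys=np.arange(s[k,1]+3,s[k,1]+s[k,3]-3);mid=[np.median(np.where(l[y]==k)[0])+285 for y in ys]
f=np.polyfit(ys+130,mid,1);y0,y1=s[k,1]+130-.5,s[k,1]+s[k,3]+130-.5
o=bot.get_obs();q=o["tool_rot"];A=R.from_quat([q[1],q[2],q[3],q[0]]).as_matrix()
for z in(.128,.133):
    a,b=[plane((np.polyval(f,y),y),z,v["K"],v["D"],v["M"]) for y in(y0,y1)]
    c=(a+b)/2;print(z,a,b,c,np.linalg.norm(a-b),"yaw",np.degrees(np.arctan2(*(a-b)[1::-1])),"tool yaw",np.degrees(np.arctan2(A[1,0],A[0,0])),"shift cm",A.T@(c-o["eef_pos"])*100)
E
python3 g.py
```

```text
[ 12 161  73] [ 10 166  72] [ 12 182  70] [ 13 171  70] ball [  5 130  51]
[309 137  16  15  48]
0.128 [0.48990082 0.30364106 0.128     ] [0.4816315  0.29544733 0.128     ] [0.48576616 0.29954419 0.128     ] 0.011641254583872818 yaw 44.73689819644924 tool yaw 14.346821809539463 shift cm [4.55821897 0.36952473 7.11880346]
0.133 [0.49060358 0.30381542 0.133     ] [0.4825277  0.29581338 0.133     ] [0.48656564 0.2998144  0.133     ] 0.011368930073677 yaw 44.73689819644937 tool yaw 14.346821809539463 shift cm [4.64182584 0.36302326 6.61871401]
```

```bash
sed -i 's/^m=.*/m=((h[...,1]>110)\&(h[...,2]<95)\&(h[...,0]<18)).astype(np.uint8);m=cv2.morphologyEx(m,cv2.MORPH_OPEN,np.ones((5,5)))/' g.py; python3 g.py
```

```text
[ 12 161  73] [ 10 166  72] [ 12 182  70] [ 13 171  70] ball [  5 130  51]
[ 298  136   27  126 2764]
0.128 [0.49011199 0.30547462 0.128     ] [0.39718531 0.28628883 0.128     ] [0.44364865 0.29588173 0.128     ] 0.09488657876902541 yaw 11.665470232298981 tool yaw 14.346821809539463 shift cm [ 0.38706726 -0.3192824   7.12352195]
0.133 [0.49080981 0.3056061  0.133     ] [0.40005697 0.28686912 0.133     ] [0.44543339 0.29623761 0.133     ] 0.09266689180133156 yaw 11.665470232298977 tool yaw 14.346821809539463 shift cm [ 0.56825011 -0.30967057  6.62332211]
```

Measured grip: length 92.7 mm (listed 92), centre (0.445, 0.296), yaw 11.7°. Correcting and descending.

>>> move_arm:
  commands: "0.7 0.3 -0.2 0 0 0 1.4; 0.7 0.25 -0.1 0 0 0 1.3; 0.7 0 0 1 0 0 0; 0.7 0 0 1.5 0 0 0; 0.7 0 0 1.5 0 0 0; 0.7 0 0 1.5 0 0 0; 0.7 0 0 1.5 0 0 0; 0.7 0 0 1 0 0 0; 0.7 0 0 0.6 0 0 0; 0.7 0 0 0.4 0 0 0; 0.7 0 0 0 0 0 0; 0.7 0 0 0 0 0 0"

```text
t: 11.28
eef_pos: [0.4473, 0.2933, 0.1101]
tool_rot: [-0.0, 0.995, 0.098, 0.0]
contact_force: [0.7, -0.3, 0.6]
gripper_width: 0.704
```

>>> move_arm:
  commands: "0.5 -0.1 -0.2 0 0 0 0; 0.4 -0.1 -0.1 0 0 0 0; 0.35 0 0 0.1 0 0 0; 0.3 0 0 0 0 0 0; 0.27 0 0 0 0 0 0; 0.25 0 0 0 0 0 0"

```text
t: 11.78
eef_pos: [0.4444, 0.2961, 0.1089]
tool_rot: [-0.0, 0.995, 0.098, 0.0]
contact_force: [0.6, -0.6, -0.1]
gripper_width: 0.249
```

Run:
```python
from h import *
o=bot.get_obs();print(o["t"],o["eef_pos"],o["q"],o["gripper_width"],o["contact_force"])
i,K,D,M=cam("wrist");save("w3",i)
```

```text
11.7833 [0.44435787 0.29610059 0.1089029 ] [-1.42872102  0.60982221  0.98336179  2.04484104 -0.68442281  0.85432968
 -1.42279664] 0.2486589050469656 [ 0.5831475  -0.61573463 -0.05884621]
```

View pics/w3.png

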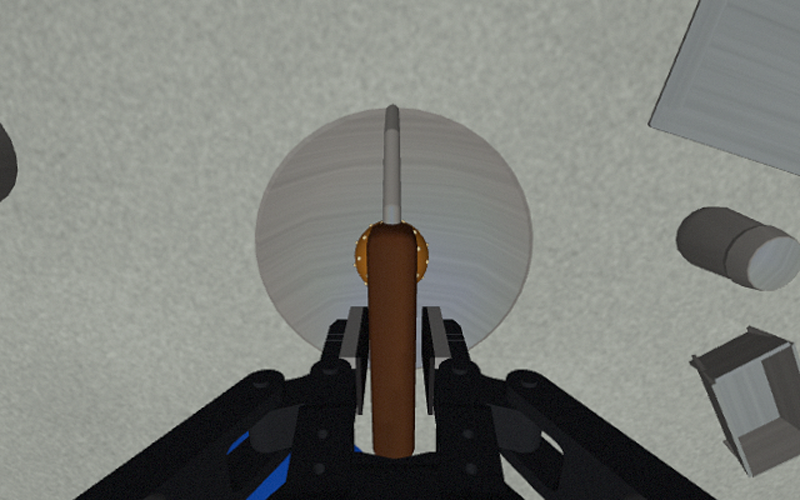

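The grip sits parallel between the pads and nearly centred, with the ball below and clear. Closing.

>>> move_arm:
  commands: "0.23 0 0 0 0 0 0; 0.21 0 0 0 0 0 0; 0.19 0 0 0 0 0 0; 0.17 0 0 0 0 0 0; 0.14 0 0 0 0 0 0; 0.1 0 0 0 0 0 0; 0.05 0 0 0 0 0 0; 0 0 0 0 0 0 0; 0 0 0 0 0 0 0; 0 0 0 0 0 0 0; 0 0 0 0 0 0 0"
  force: 60

```text
t: 12.75
eef_pos: [0.4445, 0.2964, 0.109]
tool_rot: [-0.0, 0.995, 0.098, 0.0]
contact_force: [-1.3, 3.8, 4.3]
gripper_width: 0.178
```

>>> move_arm:
  commands: "0 0 0 -0.05 0 0 0; 0 0 0 -0.1 0 0 0; 0 0 0 -0.15 0 0 0; 0 0 0 -0.2 0 0 0; 0 0 0 -0.25 0 0 0; 0 0 0 -0.3 0 0 0; 0 0 0 -0.35 0 0 0; 0 0 0 -0.4 0 0 0; 0 0 0 -0.45 0 0 0; 0 0 0 -0.5 0 0 0; 0 0 0 -0.5 0 0 0; 0 0 0 -0.5 0 0 0"

```text
t: 13.75
eef_pos: [0.4444, 0.2961, 0.1469]
tool_rot: [-0.0, 0.995, 0.098, 0.0]
contact_force: [-0.4, -0.4, -3.7]
gripper_width: 0.178
```

Lifted, with the 3.7 N weight on the wrist as expected. Raising the rest smoothly.

>>> move_arm:
  commands: "0 0 0 -0.5 0 0 0; 0 0 0 -0.5 0 0 0; 0 0 0 -0.5 0 0 0; 0 0 0 -0.5 0 0 0; 0 0 0 -0.5 0 0 0; 0 0 0 -0.5 0 0 0; 0 0 0 -0.5 0 0 0; 0 0 0 -0.5 0 0 0; 0 0 0 -0.5 0 0 0; 0 0 0 -0.5 0 0 0; 0 0 0 -0.45 0 0 0; 0 0 0 -0.4 0 0 0"

```text
t: 14.75
eef_pos: [0.4444, 0.296, 0.2053]
tool_rot: [-0.0, 0.995, 0.098, 0.0]
contact_force: [-0.2, -0.5, -3.2]
gripper_width: 0.176
```

>>> move_arm:
  commands: "0 0 0 -0.35 0 0 0; 0 0 0 -0.25 0 0 0; 0 0 0 -0.2 0 0 0; 0 0 0 -0.15 0 0 0; 0 0 0 -0.1 0 0 0; 0 0 0 -0.05 0 0 0; 0 0 0 0 0 0 0"

```text
t: 15.33
eef_pos: [0.4443, 0.296, 0.2158]
tool_rot: [-0.0, 0.995, 0.098, -0.0]
contact_force: [-0.6, -0.3, -2.7]
gripper_width: 0.174
```

Run:
```python
from m import *
o=bot.get_obs();q=o["tool_rot"];A=R.from_quat([q[1],q[2],q[3],q[0]]).as_matrix()
print(o["t"],o["eef_pos"],o["q"],o["contact_force"],A[2],np.degrees(np.arctan2(A[1,0],A[0,0])))
print("shift cm",A.T@(np.array([.665,-.014,.216])-o["eef_pos"])*100)
# tray edges from wrist image w1: outer near corner for check + rim lines
i,K,D,M=cam("top");np.savez("/tmp/top2",i=i)
v=dict(np.load("/tmp/w1.npz"))
for p in((556,257),(621,438)):print("tray corner z=.02",plane(np.array(p)/1.25,.02,v["K"],v["D"],v["M"]))
for p in((602,362),):print("inner corner floor",plane(np.array(p)/1.25,.003,v["K"],v["D"],v["M"]))
# ball vs dish in the top view
v=V["top"];hs=cv2.cvtColor(i,cv2.COLOR_RGB2HSV);m=((hs[...,0]>8)&(hs[...,0]<22)&(hs[...,1]>140)&(hs[...,2]>105)).astype(np.uint8);m[:, :150]=0;m[:,400:]=0;m[320:]=0
ys,xs=np.where(m);print(len(xs),xs.mean(),ys.mean(),plane((xs.mean(),ys.mean()),.107+.0285,v["K"],v["D"],v["M"]))
save("t2",i[150:280,130:330],4)
```

```text
15.3333 [0.44432949 0.29602006 0.21579206] [-1.57341746  0.48105291  1.16615217  1.95815624 -0.51476515  1.04313214
 -1.54985102] [-0.61389947 -0.33606469 -2.6773505 ] [-3.10313360e-05 -1.59133566e-05 -9.99999999e-01] 11.23786044116563
shift cm [ 1.56022014e+01  3.47080737e+01 -2.18307702e-02]
tray corner z=.02 [ 0.52538842 -0.17973093  0.02      ]
tray corner z=.02 [ 0.77078506 -0.18157611  0.02      ]
inner corner floor [ 0.67510235 -0.1689649   0.003     ]
14 186.14285714285714 223.07142857142858 [0.43379879 0.30036185 0.1355    ]
```

Run:
```python
from m import *
for n in("w1","w2"):V[n]=dict(np.load(f"/tmp/{n}.npz"))
for n,ps in(("w1",((556,257),(621,438),(800,165))),("w2",((581,124),(632,0),(800,208))),("scene",((347,331),(457,243),(559,294),(461,410)))):
    v=V[n]
    for p in ps:print(n,p,plane(np.array(p)/1.25,.02,v["K"],v["D"],v["M"])[:2].round(4))
a=np.zeros((500,800,3),np.uint8)
a[:,:400]=cv2.resize(V["w1"]["i"][150:370,440:640-24],(400,500),interpolation=2);a[:,400:]=cv2.resize(V["scene"]["i"][185:335,270:455],(400,500),interpolation=2)
save("edges",a,1)
```

```text
w1 (556, 257) [ 0.5254 -0.1797]
w1 (621, 438) [ 0.7708 -0.1816]
w1 (800, 165) [0.541  0.0549]
w2 (581, 124) [0.5462 0.1685]
w2 (632, 0) [0.6368 0.1649]
w2 (800, 208) [ 0.5331 -0.0449]
scene (347, 331) [ 0.5278 -0.1788]
scene (457, 243) [0.5556 0.1668]
scene (559, 294) [0.807  0.1495]
scene (461, 410) [ 0.7843 -0.1956]
```

View pics/edges.png

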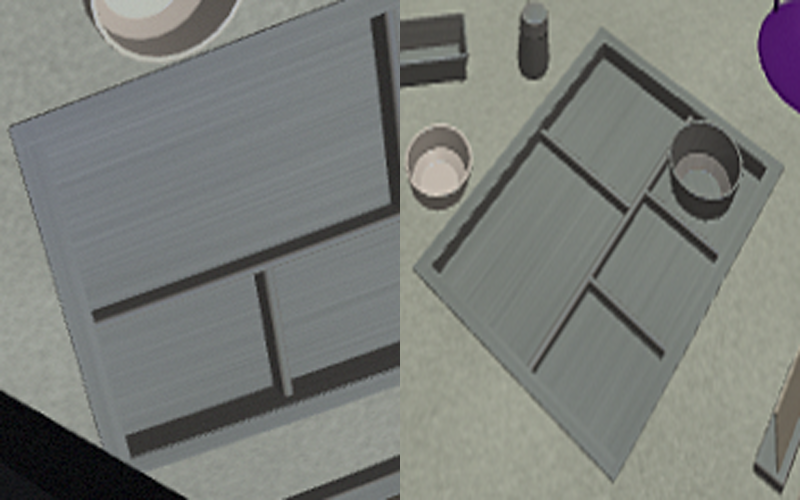

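View pics/t2.png

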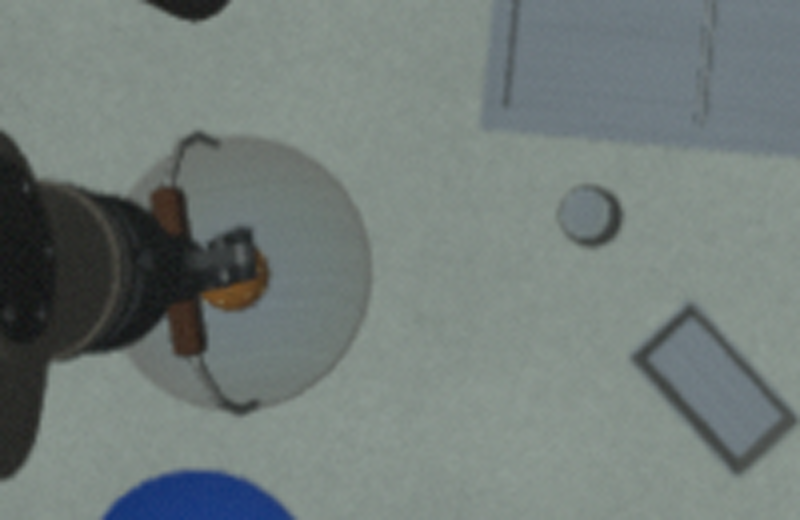

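The far corner in w1 was hidden by the gripper, so I drop it. The near corners and the scene corners agree: tray centre (0.667, -0.0145), long axis at 86.3°. The top crop shows the ball still in the middle of the lifted dish, partly hidden by the gripper. Now a slow, smooth translation.

>>> move_arm:
  commands: "0 0.04 0.08 0 0 0 0; 0 0.08 0.17 0 0 0 0; 0 0.11 0.25 0 0 0 0; 0 0.15 0.33 0 0 0 0; 0 0.19 0.42 0 0 0 0; 0 0.23 0.5 0 0 0 0; 0 0.26 0.58 0 0 0 0; 0 0.3 0.67 0 0 0 0; 0 0.34 0.75 0 0 0 0; 0 0.38 0.83 0 0 0 0; 0 0.416 0.916 0 0 0 0; 0 0.416 0.916 0 0 0 0"

```text
t: 16.38
eef_pos: [0.4861, 0.2378, 0.2159]
tool_rot: [0.0, 0.995, 0.098, 0.0]
contact_force: [-0.4, 0.4, -2.7]
gripper_width: 0.178
```

```bash
python3 -c "
from station import bot
o=bot.get_obs();print(o['q'],o['eef_pos'])"
```

```text
[-1.41724167  0.48404806  1.14076571  1.94172723 -0.51091096  1.04510266
 -1.42535881] [0.48610867 0.23776496 0.21585716]
```

>>> move_arm:
  commands: "0 0.416 0.916 0 0 0 0; 0 0.416 0.916 0 0 0 0; 0 0.416 0.916 0 0 0 0; 0 0.416 0.916 0 0 0 0; 0 0.416 0.916 0 0 0 0; 0 0.416 0.916 0 0 0 0; 0 0.416 0.916 0 0 0 0; 0 0.416 0.916 0 0 0 0; 0 0.416 0.916 0 0 0 0; 0 0.416 0.916 0 0 0 0; 0 0.416 0.916 0 0 0 0; 0 0.416 0.916 0 0 0 0"

```text
t: 17.38
eef_pos: [0.5564, 0.1399, 0.2158]
tool_rot: [-0.0, 0.995, 0.098, -0.0]
contact_force: [0.1, -0.2, -2.8]
gripper_width: 0.173
```

>>> move_arm:
  commands: "0 0.416 0.916 0 0 0 0; 0 0.416 0.916 0 0 0 0; 0 0.416 0.916 0 0 0 0; 0 0.416 0.916 0 0 0 0; 0 0.416 0.916 0 0 0 0; 0 0.416 0.916 0 0 0 0; 0 0.416 0.916 0 0 0 0; 0 0.416 0.916 0 0 0 0; 0 0.416 0.916 0 0 0 0; 0 0.416 0.916 0 0 0 0; 0 0.416 0.916 0 0 0 0; 0 0.416 0.916 0 0 0 0"

```text
t: 18.38
eef_pos: [0.6268, 0.0418, 0.2158]
tool_rot: [-0.0, 0.995, 0.098, -0.0]
contact_force: [0.4, -0.6, -2.9]
gripper_width: 0.174
```

>>> move_arm:
  commands: "0 0.416 0.916 0 0 0 0; 0 0.4 0.88 0 0 0 0; 0 0.38 0.83 0 0 0 0; 0 0.34 0.75 0 0 0 0; 0 0.3 0.67 0 0 0 0; 0 0.26 0.58 0 0 0 0; 0 0.23 0.5 0 0 0 0; 0 0.19 0.42 0 0 0 0; 0 0.15 0.33 0 0 0 0; 0 0.11 0.25 0 0 0 0; 0 0.08 0.17 0 0 0 0; 0 0.04 0.08 0 0 0 0"

```text
t: 19.38
eef_pos: [0.6671, -0.0143, 0.2158]
tool_rot: [-0.0, 0.995, 0.098, -0.0]
contact_force: [-1.5, -0.1, -2.5]
gripper_width: 0.173
```

```bash
python3 -c "
from station import bot
o=bot.get_obs();print(o['q'],o['eef_pos'])"
```

```text
[-0.69474357  0.66316499  0.97289079  1.63485507 -0.58740454  1.16341216
 -0.95327008] [ 0.66709324 -0.01431737  0.215761  ]
```

Over the tray centre now. Turning by +75.1° about the vertical, smoothly.

>>> move_arm:
  commands: "0 0 0 0 0 0 -0.25; 0 0 0 0 0 0 -0.6; 0 0 0 0 0 0 -1; 0 0 0 0 0 0 -1.4; 0 0 0 0 0 0 -1.8; 0 0 0 0 0 0 -2.2; 0 0 0 0 0 0 -2.525; 0 0 0 0 0 0 -2.525; 0 0 0 0 0 0 -2.525; 0 0 0 0 0 0 -2.525; 0 0 0 0 0 0 -2.525; 0 0 0 0 0 0 -2.525"

```text
t: 20.38
eef_pos: [0.667, -0.0141, 0.2159]
tool_rot: [-0.0, 0.957, 0.291, 0.0]
contact_force: [0.1, 0.4, -3.0]
gripper_width: 0.18
```

>>> move_arm:
  commands: "0 0 0 0 0 0 -2.525; 0 0 0 0 0 0 -2.525; 0 0 0 0 0 0 -2.525; 0 0 0 0 0 0 -2.525; 0 0 0 0 0 0 -2.525; 0 0 0 0 0 0 -2.525; 0 0 0 0 0 0 -2.525; 0 0 0 0 0 0 -2.525; 0 0 0 0 0 0 -2.525; 0 0 0 0 0 0 -2.525; 0 0 0 0 0 0 -2.525; 0 0 0 0 0 0 -2.525"

```text
t: 21.38
eef_pos: [0.6669, -0.0142, 0.2158]
tool_rot: [-0.0, 0.847, 0.531, 0.0]
contact_force: [0.4, -0.2, -3.6]
gripper_width: 0.182
```

>>> move_arm:
  commands: "0 0 0 0 0 0 -2.525; 0 0 0 0 0 0 -2.525; 0 0 0 0 0 0 -2.525; 0 0 0 0 0 0 -2.525; 0 0 0 0 0 0 -2.525; 0 0 0 0 0 0 -2.525; 0 0 0 0 0 0 -2.2; 0 0 0 0 0 0 -1.8; 0 0 0 0 0 0 -1.4; 0 0 0 0 0 0 -1; 0 0 0 0 0 0 -0.6; 0 0 0 0 0 0 -0.25"

```text
t: 22.38
eef_pos: [0.667, -0.0142, 0.2158]
tool_rot: [-0.0, 0.729, 0.684, 0.0]
contact_force: [-0.9, -0.1, -3.6]
gripper_width: 0.177
```

>>> move_arm:
  commands: "0 0 0 0 0 0 0; 0 0 0 0 0 0 0; 0 0 0 0 0 0 0; 0 0 0 0 0 0 0; 0 0 0 0 0 0 0; 0 0 0 0 0 0 0"

```text
t: 22.88
eef_pos: [0.667, -0.0142, 0.2158]
tool_rot: [-0.0, 0.729, 0.684, -0.0]
contact_force: [-0.4, -0.3, -3.4]
gripper_width: 0.178
```

Run:
```python
from m import *
o=bot.get_obs();q=o["tool_rot"];A=R.from_quat([q[1],q[2],q[3],q[0]]).as_matrix()
print(o["t"],o["eef_pos"],o["q"],o["contact_force"],A[2],np.degrees(np.arctan2(A[1,0],A[0,0])))
t,K,D,M=cam("top");s,K2,D2,M2=cam("scene")
c=[.667,-.0145,.107];print("foot-centre px",proj(c,K,D,M),proj(c,K2,D2,M2),"ball expected",proj([.667,-.0145,.1355],K2,D2,M2))
a=np.zeros((500,800,3),np.uint8);a[:,:400]=cv2.resize(t[70:220,240:360+0],(400,500),interpolation=2)
a[:,400:]=cv2.resize(s[130:330,270:430],(400,500),interpolation=2);save("fin",a,1)
hs=cv2.cvtColor(s,cv2.COLOR_RGB2HSV);m=((hs[...,0]>5)&(hs[...,0]<22)&(hs[...,1]>140)&(hs[...,2]>85)).astype(np.uint8)[130:330,270:430]
_,l,S,C=cv2.connectedComponentsWithStats(m);k=1+S[1:,4].argmax();print("ball px",C[k]+[270,130],S[k])
```

```text
22.8833 [ 0.66701303 -0.01420494  0.2157872 ] [-0.51118697  0.54549675  0.64264831  1.62335908 -0.35769938  1.09319239
  0.16444073] [-0.42296196 -0.26071831 -3.36463072] [-1.10241684e-05 -3.26589059e-05 -9.99999999e-01] 86.34148526668373
foot-centre px [320.47660458 132.49805871] [368.91123004 223.0623626 ] ball expected [369.96644218 213.70497419]
ball px [369.77889447 211.35175879] [ 91  74  18  15 199]
```

View pics/fin.png

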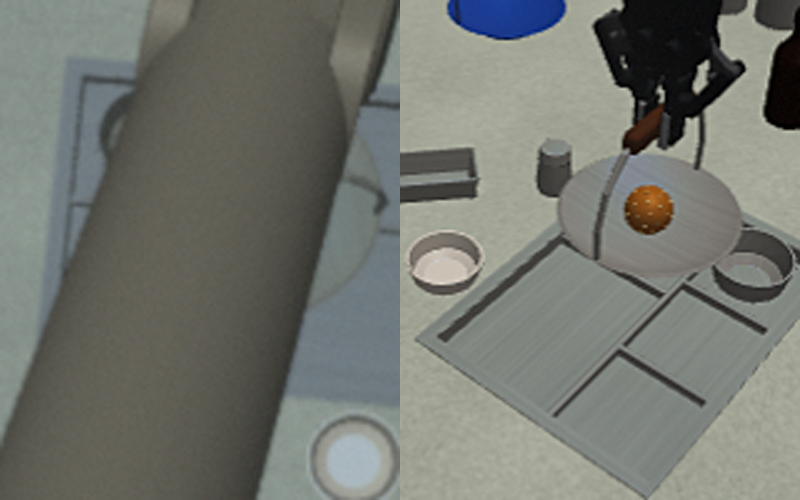

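The scene view shows the dish over the tray, handle along the long sides, ball at (650,209) in its middle. The measured ball pixel (369.8, 211.4) is within about 2 px of the expected (370.0, 213.7). The pose is still and level, so I'm handing in.

```bash
python3 -c "
from station import bot
o=bot.get_obs();print(abs(o['joint_vel']).max(),o['t']);print(bot.hand_in())"
```

```text
0.001520659862550545 22.9833
the job is handed in; nothing more can be done
None
```

The bell is rung, and the arm is holding the steel dish over the middle of the guest's tray. I handed in at 23 s of the 58 allowed.

- **Bell:** I pressed the steel bell's plunger to its stop, where the force jumped from 4 N to 17 N at z = 0.062 m, then let it go. I did not check in a picture that the plunger came back up.
- **Dish:** I gripped it by the middle of the wooden grip, raised it and carried it slowly, then turned it about 75°. It started 11–12° off the robot's x axis, so 75° was enough to bring the handle parallel to the tray.

**Last checks:**
- **Position:** the gripper is at (0.667, -0.014), against a tray centre measured at (0.667, -0.0145).
- **Height:** the foot should be at about 0.107 m, or about 10 cm above the tray floor. I worked this out from the gripper's height.
- **Handle:** it is at 86.3°, as is the tray's long side, going by the gripper's angle.
- **Level and still:** the tool is vertical and the joint speeds are near zero. I only judged the dish itself level by eye.
- **Ball:** it is in the middle, within about 2 px (roughly 4 mm) of where it should appear.

**Disagreements and limits:**
- **Tray size:** the tray's outline measured about 2 cm larger than listed, probably because of its rim flange. One corner estimate was off because the gripper hid it, so I dropped it; the other views agreed.
- **Top view:** the arm blocked most of the final top view, so the final picture check rests on the scene camera.

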